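# Feel out the sticky place of a paper trimmer's cutter head

### The arm

A 6-joint arm with a two-finger parallel gripper is mounted at the origin on the work surface. World frame = base frame: x ahead of the robot, y to its left, z up, the work surface at z = 0. Lengths are in m, angles in rad, forces in N, time in s.
With the tool pointing down it reaches from about 0.35 to 0.975 m from the base axis. Payload 4.9 kg.
Tool frame: the origin (TCP) lies between the finger pads; the fingertips stand 22 mm ahead of it and the grasp point (between the pads) lies 3 mm ahead of it; z points along the fingers, y is the line along which they close (so a half turn about z gives the same grasp; the last joint's range is limited). The gripper opens to 85 mm and grips with 20 to 120 N. Pads are 22 mm wide; open, the fingers measure 114 mm over their backs; the gripper's body (76 mm by 85 mm) begins 54 mm behind the grasp point. The pads swing forward as they close: fully open they stand 13 mm farther back than shut.
Start: joints at [-1.309, 0.053, 1.613, -0, 1.476, -0.119], TCP at [0.232, -0.58, 0.253] pointing down, gripper open.
Joint ranges: [-3.01, 3.01], [-1.01, 2.22], [0.06, 2.58], [-1.02, 4.17], [0.09, 2.62], [-3.14, 3.14]. Speed limits (rad/s): [2.57, 2.57, 3.14, 3.14, 3.14, 3.14].

### API

Orientations are given as a unit quaternion [w, x, y, z].
In Python, from plant import state, grab_frame, get_calibration, job_done, recognise, regions_of gives the robot as it stands.
- The arm moves only by the tool apply_moves, never from a script. Its argument "targets" is a list of rows, each an object with "translation": the shift along the tool's x, y, z normalised to -1 to 1, where 1 is 100 mm, a list of three; "twist": the turn about the tool's z normalised to -1 to 1, where 1 is 0.1 rad; "hand": the opening, from 0 (shut) to 1 (fully open). A call has 1 to 8 rows; each row shifts and turns the commanded pose from where the row before left it, along the tool's axes as they then stand; what a row does not reach is not made up. A row lasts 1/10 s, in which the tool goes at most 50 mm and 8.59 degrees, less where a joint would pass 70% of its speed; a pose out of reach is approached as far as the arm can. A call with a number of a shift or a turn outside -1 to 1 is refused whole. A call with a gripper value outside its range is refused whole. The fingers move at their own pace and stop on an object; the grip force is fixed at half the most. Time passes only in rows, so rows that do not move let the fingers close. It gives the time, the measured TCP pose, the force, the opening and the grip force at its end, in the units of the state.
- state(): the state, without advancing time (a new reading comes with each control period).
- grab_frame(name): name is "side" or "top" or "wrist"; returns the picture (400x640x3 uint8, red, green, blue); there is no depth.
- get_calibration(name): a dict with "camera_matrix" (3x3 intrinsics, pixels), "pose" (4x4, takes a point from camera to world coordinates). Camera axes: x right, y up, looking along -z (the intrinsics and any distortion apply to the point x, -y, -z); pixel columns grow to the right and rows downward; lengths in m; the calibration is good to about 2 mm. A picture is of the moment at which its call begins: read the wrist's pose just before it. get_calibration takes no time and is no camera call; for the wrist camera it gives the pose at the moment of the call.
- job_done(): hands the job in; it is judged then, once.
Trained networks look in the newest picture that a camera, given by its name, has taken for a name from the list of things; names that differ only in an ending like _2 or _b are one class to them, and where a whole thing is asked for, a point or a joint stands for the part that bears it (a point fixed in the world has none). Each returns a list of dicts, best first, with "score" (0 to 1); they miss things now and then, are a little off and sometimes report something else, mostly with a low value. They report only what shows in the picture. A call takes as long as a camera call.
- recognise(camera, query): "point" ([x, y, z] in m, in world coordinates, good to about 4 mm: the middle of the surface that is visible of it).
- regions_of(camera, query): "pixels" (400x640 bool, what is visible of it).
The state is a dict: "time": time; "joint_pos": joint angles; "joint_vel": joint speeds; "joint_efforts": joint torques, N m; "tool_pos": TCP position; "tool_rot": TCP orientation; "contact_force": force on the tool from outside, world axes, zero at the start; "ft_torque": the same for the moment, N m; "gripper_width": opening from 0.0 (shut) to 1.0 (fully open); "grasp_force": force on a finger pad.
Only numpy, scipy, OpenCV 4.12 (cv2) and the standard library are available. Lean on these libraries where they do the work, as an engineer would, in place of code of your own. Each camera call takes 0.05 s, during which the arm holds its last target. There are 200 camera calls.

### The job

The paper trimmer's cutter head has begun to catch somewhere along its rail. Take the head by its grip, slide it gently to the left until it just touches the left end stop, then stroke it through its full travel until it just touches the right one, feeling for where it drags, without ramming or pressing hard on the stops. Then bring it back to where it drags hardest and let go, leaving it standing there so that I can see what it catches on; leave the eraser and the steel ruler on the trimmer's bed where they are.

Things in the scene. Friction and masses are not known exactly. Their poses are not given: they have to be found in the camera images.
- trimmer: A4 rotary paper trimmer, fixed on the desk mat: grey base board 240 (x) x 420 (y) x 18 mm high. A rail runs along y at x = +50 mm between two black end brackets (56 x 28 mm, tops 56 mm above the origin, inner faces at y = +-172 mm). Origin: centre of its underside, 3 mm above the desk. x points across the rail, away from the robot, y along it to the robot's left; turned up to 0.3 rad.
- rail_mid (a point): Middle of the aluminium rail's top. Hidden inside the rail, at places that change, are two tight spots, one slight, one bad; one has its middle 10 to 55 mm right of this point, the other 35 to 85 mm left. Drag (felt only while moving, alike both ways): free rail about 2 N; slight spot 2 to 3 N more over 20 mm; bad spot 8 to 12 N more over its middle 15 mm, tapering off 10 mm to each side.
- cutter_head: Sliding cutter head: grey saddle over the rail, 58 mm across it, 64 mm along it, flat top 15 mm above its origin, black hand grip on top. Slides only along the trimmer's y, without play, about 135 mm to either side of the rail's middle. Starts 85 to 128 mm right of it. About 0.3 kg. Origin: on the rail's top, mid-head; axes as the trimmer's. Stays where it is left, on the tight places too.
- grip (a point): Centre of the head's hand grip, 36 mm above the head's origin: an upright block with rounded edges, 28 mm across the rail (x), 44 mm along it (y), 42 mm high. Its foot on the saddle's flat top is 21 mm below this point.
- stop_left: Left end stop: black rubber buffer, 10 mm diameter, 5 mm long, on the inner face of the bracket on the robot's left. Origin: its root on the bracket (trimmer y = +172 mm); tip at y = +167 mm.
- stop_right: Right end stop: the same buffer on the bracket on the robot's right (root at trimmer y = -172 mm, tip at -167 mm).
- eraser: White eraser block, 43 x 18 x 12 mm, lying loose on the trimmer's bed on the robot's side of the rail. Leave it. Origin: centre of its underside.
- steel_ruler: Steel ruler, 160 x 25 x 4 mm, lying loose on the trimmer's bed on the robot's side of the rail. Leave it. Origin: centre of its underside.

How it is judged:
By the outcome, as a careful person would: the job done as asked, in the order asked, and still so for the second after the job is handed in, with the robot touching nothing.
It also fails if it takes over 72 s, if anything falls off the work surface, if the arm or the gripper's body presses on something with over 40 N, if the wrist force passes 120 N, or if a joint passes its speed limit or range.

## Working session

There is one attempt and no reset: what is moved stays moved. The work goes in short steps, Python scripts to look and compute and a tool call to move; the robot and the scene stay as the last step left them, time stands still between calls to the robot, and variables do not carry over. Pictures are saved under pics/ and viewed, at most 10 in all, crops included, and the job is handed in when it is done.

Besides the shell and the picture viewer there is one more tool, called after "Emit:" by a JSON object that holds its "method" and its "body", one argument or row to a line. apply_moves: Moves the arm, as the interface text tells. Its arguments: {"type":"object","properties":{"targets":{"type":"array"}},"required":["targets"]}

```bash
mkdir -p pics
cat > h.py <<'E'
import numpy as np, cv2
from plant import *
def snap(cam,f):
    im=grab_frame(cam); cv2.imwrite(f'pics/{f}.png',im[:,:,::-1]); return im
def proj(cam,P):
    c=get_calibration(cam);T=np.linalg.inv(c['pose']);p=T[:3,:3]@np.array(P)+T[:3,3]
    q=c['camera_matrix']@np.array([p[0],-p[1],-p[2]]);return q[:2]/q[2]
def ray(cam,uv,z):
    c=get_calibration(cam);d=np.linalg.inv(c['camera_matrix'])@np.array([*uv,1.]);d=c['pose'][:3,:3]@np.array([d[0],-d[1],-d[2]])
    o=c['pose'][:3,3];return o+d*(z-o[2])/d[2]
E
python3 - <<'E'
from h import *
s=state();print({k:np.round(v,3) for k,v in s.items()})
for cam in('top','side'):
    snap(cam,cam+'0')
    for q in('trimmer','cutter_head','grip','stop_left','stop_right','eraser','steel_ruler'):
        print(cam,q,[(np.round(d['point'],3),round(d['score'],2)) for d in recognise(cam,q)[:2]])
E
```

```text
{'time': np.float64(0.0), 'joint_pos': array([-1.309,  0.053,  1.614, -0.   ,  1.476, -0.119]), 'joint_vel': array([ 0.001,  0.002, -0.001,  0.001, -0.001,  0.   ]), 'joint_efforts': array([-1.0000e-03, -3.9369e+01, -3.7018e+01, -0.0000e+00,  7.0000e-03,
        0.0000e+00]), 'tool_pos': array([ 0.232, -0.58 ,  0.252]), 'tool_rot': array([-0.001,  0.982,  0.189, -0.   ]), 'contact_force': array([0.764, 0.265, 0.465]), 'ft_torque': array([-0.074, -0.01 ,  0.055]), 'grasp_force': np.float64(0.0), 'gripper_width': np.float64(0.999)}
top trimmer [(array([0.464, 0.024, 0.02 ]), 0.57)]
top cutter_head [(array([0.386, 0.094, 0.037]), 0.38)]
top grip [(array([ 0.505, -0.108,  0.063]), 0.61)]
top stop_left []
top stop_right []
top eraser [(array([0.386, 0.095, 0.034]), 0.73)]
top steel_ruler []
side trimmer [(array([0.467, 0.11 , 0.021]), 0.68), (array([ 0.396, -0.062,  0.027]), 0.34)]
side cutter_head [(array([ 0.497, -0.098,  0.062]), 0.82), (array([0.462, 0.11 , 0.02 ]), 0.22)]
side grip [(array([ 0.507, -0.092,  0.061]), 0.62)]
side stop_left []
side stop_right []
side eraser [(array([0.387, 0.099, 0.033]), 0.72)]
side steel_ruler [(array([ 0.398, -0.062,  0.029]), 0.72)]
```

View pics/top0.png

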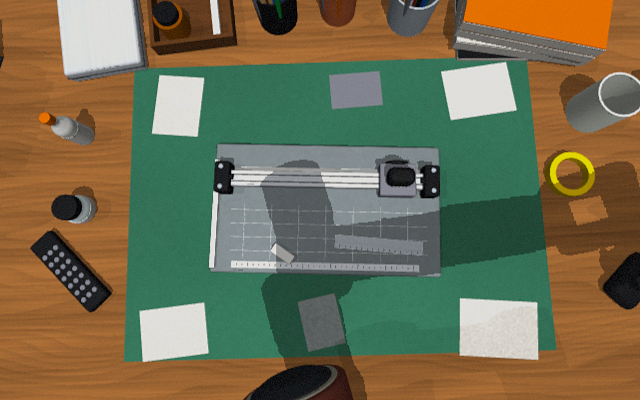

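View pics/side0.png

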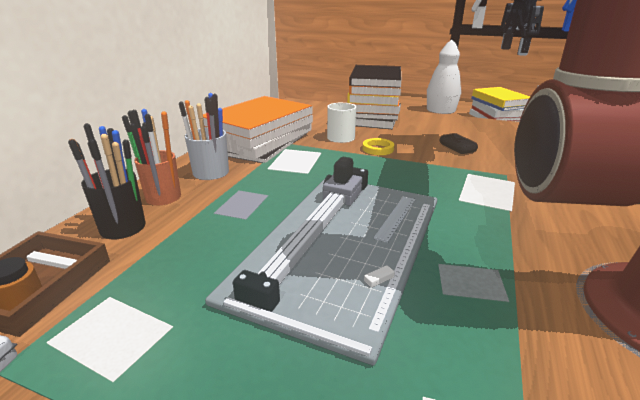

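The top view shows the brackets at about (224,176) and (430,181), the head at (398,178), the eraser at (283,253) and the ruler at (380,245). The side view shows the grip at about (343,170), standing clear. I'll work out the rail axis and the grip height next.

Run:
```python
from h import *
im=cv2.imread('pics/top0.png');
m=(im.max(2)<50).astype(np.uint8)
n,l,st,c=cv2.connectedComponentsWithStats(m[150:205,205:450])
for i in range(1,n):
    if st[i,4]>60: print(st[i]+[205,150,0,0,0],c[i]+[205,150])
grab_frame('top');
B=[]
for q in('grip','cutter_head','trimmer'):
    for cam in('top','side'):
        r=regions_of(cam,q)
        for d in r[:2]:
            px=d['pixels'];v,u=np.nonzero(px);print(q,cam,round(d['score'],2),px.sum(),u.min(),u.max(),v.min(),v.max(),u.mean(),v.mean(), cv2.minAreaRect(np.c_[u,v].astype(np.float32)))
L=ray('top',(224,176.5),.057);R=ray('top',(430.5,181.5),.057);print(L,R,np.linalg.norm(L-R),get_calibration('top')['pose'][:3,3],get_calibration('side')['pose'][:3,3])
im=cv2.imread('pics/side0.png')[130:220,290:400];cv2.imwrite('pics/a.png',cv2.resize(im,None,fx=5,fy=5))
im=cv2.imread('pics/top0.png')[140:220,205:450];cv2.imwrite('pics/b.png',cv2.resize(im,None,fx=3.2,fy=3.2))
cv2.imwrite('pics/c.png',np.vstack([cv2.resize(cv2.imread('pics/a.png'),(784,480))[:340],cv2.imread('pics/b.png')]))
```

```text
[214 161  21  33 513] [223.50292398 177.17348928]
[385 160  23   4  62] [396.56451613 161.72580645]
[420 165  20  33 528] [429.79356061 181.45643939]
[386 167  29  19 484] [400.0392562  176.38429752]
grip top 0.78 1355 377 415 160 198 396.55129151291516 179.70332103321033 ((396.0, 179.0), (38.0, 38.0), 90.0)
grip side 0.63 1163 323 361 157 205 343.2897678417885 180.5743766122098 ((344.0370178222656, 179.5718536376953), (37.982669830322266, 46.02113342285156), 17.744672775268555)
cutter_head top 0.59 1323 378 415 160 198 396.67195767195767 179.5381708238851 ((396.5, 179.0), (38.0, 37.0), 90.0)
cutter_head side 0.89 1107 323 361 157 204 343.16079494128275 180.3803071364047 ((344.04071044921875, 179.29498291015625), (36.76955032348633, 45.54599380493164), 16.927513122558594)
trimmer top 0.96 28034 209 440 144 277 323.9411072269387 208.82592566169652 ((325.23321533203125, 210.47579956054688), (231.27967834472656, 130.5493927001953), 0.784824550151825)
trimmer side 0.68 24440 205 436 158 363 329.9294599018003 266.2990589198036 ((322.0850524902344, 248.3788604736328), (181.4998016357422, 188.75119018554688), 21.037511825561523)
[0.52303736 0.19271288 0.057     ] [ 0.50268692 -0.17034316  0.057     ] 0.36362595203966497 [0.39602261 0.01282073 0.71404498] [0.30839177 0.53320581 0.39294136]
```

View pics/b.png

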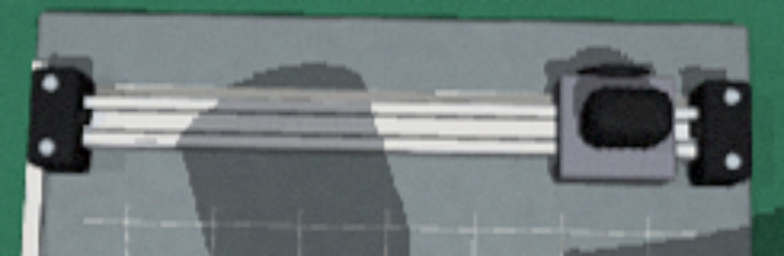

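The zoomed top view shows the rail, the saddle at about (397,180) and the grip top at about (400.5,176.5). I'll move across to above the head now.

Emit:
{"method": "apply_moves", "body": {
  "targets": [
    {"translation": [0.357, -0.281, 0], "twist": -1, "hand": 1},
    {"translation": [0.384, -0.244, 0], "twist": -1, "hand": 1},
    {"translation": [0.406, -0.205, 0], "twist": -1, "hand": 1},
    {"translation": [0.425, -0.163, 0], "twist": -1, "hand": 1},
    {"translation": [0.439, -0.12, 0], "twist": -1, "hand": 1},
    {"translation": [0.449, -0.076, 0], "twist": -1, "hand": 1},
    {"translation": [0.454, -0.03, 0], "twist": -1, "hand": 1},
    {"translation": [0.455, 0.015, 0], "twist": -1, "hand": 1}
  ]
}}

```text
time: 1.95
tool_pos: [0.4148, -0.2633, 0.2536]
tool_rot: [0.0, 0.83, 0.558, 0.0]
contact_force: [0.2, 0.2, 1.2]
gripper_width: 1.001
grasp_force: 0.0
```

Emit:
{"method": "apply_moves", "body": {
  "targets": [
    {"translation": [0.451, 0.06, 0], "twist": -1, "hand": 1},
    {"translation": [0.443, 0.105, 0], "twist": -1, "hand": 1},
    {"translation": [0.43, 0.149, 0], "twist": -1, "hand": 1},
    {"translation": [0.413, 0.191, 0], "twist": -0.35, "hand": 1},
    {"translation": [0, 0, 0], "twist": 0, "hand": 1}
  ]
}}

```text
time: 2.45
tool_pos: [0.5067, -0.103, 0.2535]
tool_rot: [-0.0, 0.724, 0.69, 0.001]
contact_force: [-0.0, -1.4, -0.0]
gripper_width: 1.003
grasp_force: 0.0
```

Run:
```python
from h import *
s=state();print(s['time'],s['tool_pos'],s['tool_rot'],s['contact_force'])
a=snap('wrist','w0')
for q in('grip','cutter_head'):print(q,[(np.round(d['point'],3),round(d['score'],2)) for d in recognise('wrist',q)[:2]])
print(get_calibration('wrist')['pose'].round(3))
for z in(.056,.09,.1):print(z,ray('top',(397.2,180),z),ray('top',(400.5,176.5),z))
im=cv2.imread('pics/side0.png')[140:215,305:385];b=cv2.resize(im,None,fx=5,fy=5)
w=cv2.cvtColor(a,cv2.COLOR_RGB2BGR)[:375]; cv2.imwrite('pics/d.png',cv2.resize(np.hstack([w,b]),(800,288)) if 0 else cv2.resize(np.hstack([b,w[:,160:560]]),(800,375)))
```

```text
2.45 [ 0.50670078 -0.1030199   0.25349565] [-1.76655560e-04  7.23864429e-01  6.89941692e-01  8.47418771e-04] [-3.77382217e-04 -1.40293502e+00 -1.89374322e-02]
grip [(array([ 0.511, -0.1  ,  0.063]), 0.9)]
cutter_head []
[[ 0.999  0.051  0.017  0.511]
 [-0.054  0.943  0.327 -0.024]
 [ 0.    -0.328  0.945  0.374]
 [ 0.     0.     0.     1.   ]]
0.056 [ 0.50734963 -0.11244151  0.056     ] [ 0.51340901 -0.11857198  0.056     ]
0.09 [ 0.50159756 -0.10596943  0.09      ] [ 0.50734386 -0.11178316  0.09      ]
0.1 [ 0.49990578 -0.10406588  0.1       ] [ 0.50556    -0.10978644  0.1       ]
```

View pics/d.png

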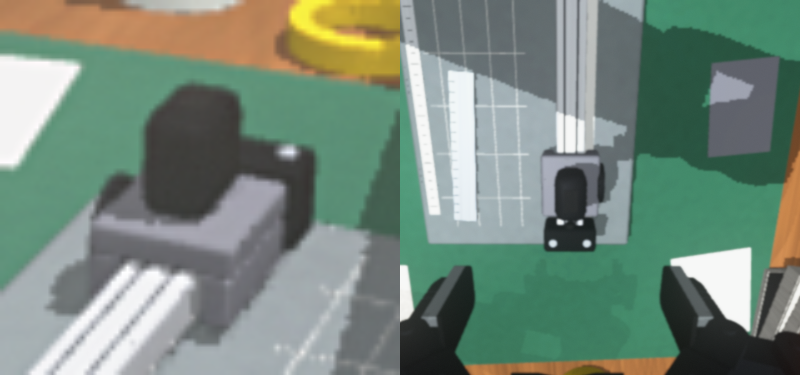

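The grip stands upright, and the wrist view shows the rail aligned with the tool. I'll triangulate the saddle's top corners for the height.

Run:
```python
from h import *
def tri(a,b):
    A=np.zeros((3,3));B=np.zeros(3)
    for cam,uv in(('side',a),('top',b)):
        o=get_calibration(cam)['pose'][:3,3];d=ray(cam,uv,0)-o;d/=np.linalg.norm(d);M=np.eye(3)-np.outer(d,d);A+=M;B+=M@o
    return np.linalg.solve(A,B).round(4)
P=[tri((324,187),(379.4,163.4)),tri((352,190),(379.4,195.6)),tri((362.4,177),(415,196.9))]
print(P,(P[0]+P[2])/2,tri((344.4,159.4),(400.5,175)))
c=(P[0]+P[2])/2
w=get_calibration('wrist')
for z in(.05,.055,.06):print(z,ray('wrist',(330.5,152),z),ray('wrist',(331,184),z), ray('wrist',(330,216),z))
```

```text
[array([ 0.5368, -0.0829,  0.0564]), array([ 0.4798, -0.079 ,  0.0625]), array([ 0.4766, -0.1404,  0.0616])] [ 0.5067  -0.11165  0.059  ] [ 0.5061 -0.1087  0.1068]
0.05 [ 0.51095127 -0.0855815   0.05      ] [ 0.50980505 -0.11870203  0.05      ] [ 0.50698694 -0.15401464  0.05      ]
0.055 [ 0.510946   -0.08462996  0.055     ] [ 0.50981745 -0.11723998  0.055     ] [ 0.50704277 -0.1520083   0.055     ]
0.06 [ 0.51094072 -0.08367841  0.06      ] [ 0.50982984 -0.11577793  0.06      ] [ 0.5070986  -0.15000195  0.06      ]
```

Emit:
{"method": "apply_moves", "body": {
  "targets": [
    {"translation": [-0.09, 0.014, 0.4], "twist": 0.08, "hand": 1},
    {"translation": [0, 0, 0.4], "twist": 0, "hand": 1},
    {"translation": [0, 0, 0.3], "twist": 0, "hand": 1},
    {"translation": [0, 0, 0.25], "twist": 0, "hand": 1},
    {"translation": [0, 0, 0.15], "twist": 0, "hand": 1},
    {"translation": [0, 0, 0.15], "twist": 0, "hand": 1},
    {"translation": [0, 0, 0], "twist": 0, "hand": 1}
  ]
}}

```text
time: 3.3
tool_pos: [0.5047, -0.1165, 0.0866]
tool_rot: [-0.001, 0.729, 0.684, -0.001]
contact_force: [-0.6, 0.6, 0.2]
gripper_width: 0.998
grasp_force: 0.0
```

Run:
```python
from h import *
s=state();print(s['time'],s['tool_pos'],s['tool_rot'],s['contact_force'])
snap('wrist','w1')
```

```text
3.3 [ 0.50474507 -0.11649936  0.0865908 ] [-1.42747513e-03  7.29440343e-01  6.84042572e-01 -7.12799230e-04] [-0.59006819  0.62995055  0.19951523]
```

View pics/w1.png

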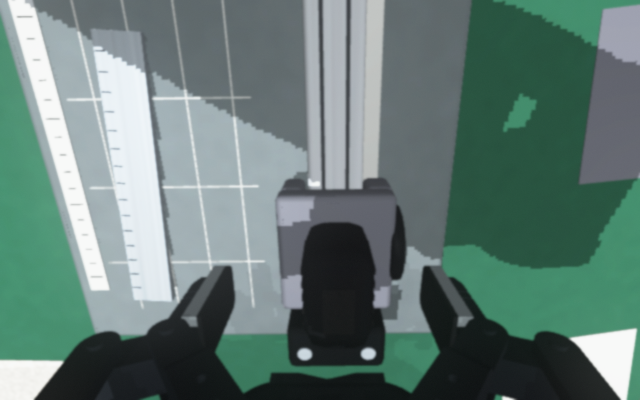

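The grip centre is at about u=338 and the finger midpoint at about u=327, so I need to shift roughly 4 mm along tool +y. The rail is parallel to the tool. I'll shift, then close.

Emit:
{"method": "apply_moves", "body": {
  "targets": [
    {"translation": [0.03, 0.042, -0.02], "twist": 0, "hand": 1},
    {"translation": [0, 0, 0], "twist": 0, "hand": 0.6},
    {"translation": [0, 0, 0], "twist": 0, "hand": 0.5},
    {"translation": [0, 0, 0], "twist": 0, "hand": 0.4},
    {"translation": [0, 0, 0], "twist": 0, "hand": 0.35},
    {"translation": [0, 0, 0], "twist": 0, "hand": 0.3}
  ]
}}

```text
time: 3.95
tool_pos: [0.5094, -0.1135, 0.0907]
tool_rot: [-0.001, 0.729, 0.685, -0.001]
contact_force: [-6.5, 0.4, 6.6]
gripper_width: 0.322
grasp_force: 60.3
```

Emit:
{"method": "apply_moves", "body": {
  "targets": [
    {"translation": [0, 0, 0], "twist": 0, "hand": 0.2},
    {"translation": [0, 0, 0], "twist": 0, "hand": 0},
    {"translation": [0, 0, 0], "twist": 0, "hand": 0}
  ]
}}

```text
time: 4.25
tool_pos: [0.5094, -0.1135, 0.0907]
tool_rot: [-0.001, 0.729, 0.685, -0.001]
contact_force: [-5.3, 1.4, 6.1]
gripper_width: 0.317
grasp_force: 60.2
```

Emit:
{"method": "apply_moves", "body": {
  "targets": [
    {"translation": [0.05, 0, 0], "twist": 0, "hand": 0},
    {"translation": [0.1, 0, 0], "twist": 0, "hand": 0},
    {"translation": [0.1, 0, 0], "twist": 0, "hand": 0}
  ]
}}

```text
time: 4.55
tool_pos: [0.5107, -0.0889, 0.0907]
tool_rot: [-0.001, 0.729, 0.685, -0.002]
contact_force: [-6.9, -1.8, 7.0]
gripper_width: 0.32
grasp_force: 60.3
```

Emit:
{"method": "apply_moves", "body": {
  "targets": [
    {"translation": [0.1, 0, 0], "twist": 0, "hand": 0},
    {"translation": [0.1, 0, 0], "twist": 0, "hand": 0}
  ]
}}

```text
time: 4.75
tool_pos: [0.5118, -0.0687, 0.0907]
tool_rot: [-0.001, 0.729, 0.685, -0.002]
contact_force: [-8.0, -1.8, 7.4]
gripper_width: 0.323
grasp_force: 60.4
```

Emit:
{"method": "apply_moves", "body": {
  "targets": [
    {"translation": [0.1, 0, 0], "twist": 0, "hand": 0},
    {"translation": [0.1, 0, 0], "twist": 0, "hand": 0}
  ]
}}

```text
time: 4.95
tool_pos: [0.5129, -0.0487, 0.0907]
tool_rot: [-0.001, 0.729, 0.685, -0.002]
contact_force: [-10.3, -1.5, 8.2]
gripper_width: 0.324
grasp_force: 60.5
```

Emit:
{"method": "apply_moves", "body": {
  "targets": [
    {"translation": [0.1, -0.005, 0], "twist": 0, "hand": 0},
    {"translation": [0.1, -0.005, 0], "twist": 0, "hand": 0}
  ]
}}

```text
time: 5.15
tool_pos: [0.5138, -0.0287, 0.0907]
tool_rot: [-0.001, 0.729, 0.685, -0.001]
contact_force: [-5.0, -1.4, 4.4]
gripper_width: 0.316
grasp_force: 60.0
```

Emit:
{"method": "apply_moves", "body": {
  "targets": [
    {"translation": [0.1, -0.002, 0], "twist": 0, "hand": 0},
    {"translation": [0.1, -0.002, 0], "twist": 0, "hand": 0}
  ]
}}

```text
time: 5.35
tool_pos: [0.5148, -0.0089, 0.0908]
tool_rot: [-0.0, 0.729, 0.685, -0.002]
contact_force: [-5.0, -3.3, 5.0]
gripper_width: 0.319
grasp_force: 60.0
```

Emit:
{"method": "apply_moves", "body": {
  "targets": [
    {"translation": [0.1, -0.001, 0], "twist": 0, "hand": 0},
    {"translation": [0.1, -0.001, 0], "twist": 0, "hand": 0}
  ]
}}

```text
time: 5.55
tool_pos: [0.5158, 0.0112, 0.0907]
tool_rot: [-0.0, 0.729, 0.685, -0.001]
contact_force: [-5.5, -1.4, 4.8]
gripper_width: 0.318
grasp_force: 60.1
```

Emit:
{"method": "apply_moves", "body": {
  "targets": [
    {"translation": [0.1, -0.001, 0], "twist": 0, "hand": 0},
    {"translation": [0.1, -0.001, 0], "twist": 0, "hand": 0}
  ]
}}

```text
time: 5.75
tool_pos: [0.5169, 0.0313, 0.0907]
tool_rot: [-0.0, 0.729, 0.685, -0.001]
contact_force: [-5.8, -3.1, 5.9]
gripper_width: 0.32
grasp_force: 60.1
```

Emit:
{"method": "apply_moves", "body": {
  "targets": [
    {"translation": [0.1, -0.001, 0], "twist": 0, "hand": 0},
    {"translation": [0.1, -0.001, 0], "twist": 0, "hand": 0}
  ]
}}

```text
time: 5.95
tool_pos: [0.5179, 0.0499, 0.0907]
tool_rot: [0.001, 0.729, 0.685, -0.003]
contact_force: [-6.3, -5.9, 5.5]
gripper_width: 0.319
grasp_force: 60.1
```

Emit:
{"method": "apply_moves", "body": {
  "targets": [
    {"translation": [0.1, -0.001, 0], "twist": 0, "hand": 0},
    {"translation": [0.1, -0.001, 0], "twist": 0, "hand": 0}
  ]
}}

```text
time: 6.15
tool_pos: [0.519, 0.0711, 0.0907]
tool_rot: [-0.0, 0.729, 0.685, -0.001]
contact_force: [-6.0, -2.1, 5.7]
gripper_width: 0.322
grasp_force: 60.1
```

Emit:
{"method": "apply_moves", "body": {
  "targets": [
    {"translation": [0.1, -0.001, 0], "twist": 0, "hand": 0},
    {"translation": [0.1, -0.001, 0], "twist": 0, "hand": 0}
  ]
}}

```text
time: 6.35
tool_pos: [0.5201, 0.0912, 0.0908]
tool_rot: [-0.0, 0.729, 0.685, -0.001]
contact_force: [-5.4, -1.3, 5.2]
gripper_width: 0.322
grasp_force: 60.2
```

Emit:
{"method": "apply_moves", "body": {
  "targets": [
    {"translation": [0.1, -0.001, 0], "twist": 0, "hand": 0},
    {"translation": [0.1, -0.001, 0], "twist": 0, "hand": 0}
  ]
}}

```text
time: 6.55
tool_pos: [0.5211, 0.1113, 0.0907]
tool_rot: [-0.0, 0.729, 0.685, -0.001]
contact_force: [-5.5, -1.1, 6.0]
gripper_width: 0.318
grasp_force: 60.2
```

Emit:
{"method": "apply_moves", "body": {
  "targets": [
    {"translation": [0.08, -0.001, 0], "twist": 0, "hand": 0},
    {"translation": [0.05, -0.001, 0], "twist": 0, "hand": 0},
    {"translation": [0.03, 0, 0], "twist": 0, "hand": 0}
  ]
}}

```text
time: 6.85
tool_pos: [0.5219, 0.1274, 0.0907]
tool_rot: [-0.001, 0.729, 0.685, -0.001]
contact_force: [-5.4, -1.5, 6.5]
gripper_width: 0.324
grasp_force: 60.1
```

Emit:
{"method": "apply_moves", "body": {
  "targets": [
    {"translation": [0.015, 0, 0], "twist": 0, "hand": 0},
    {"translation": [0.015, 0, 0], "twist": 0, "hand": 0}
  ]
}}

```text
time: 7.05
tool_pos: [0.522, 0.1301, 0.0907]
tool_rot: [-0.001, 0.729, 0.685, -0.001]
contact_force: [-5.0, -1.8, 6.6]
gripper_width: 0.32
grasp_force: 60.2
```

Emit:
{"method": "apply_moves", "body": {
  "targets": [
    {"translation": [0.015, 0, 0], "twist": 0, "hand": 0},
    {"translation": [0.015, 0, 0], "twist": 0, "hand": 0}
  ]
}}

```text
time: 7.25
tool_pos: [0.5222, 0.133, 0.0907]
tool_rot: [-0.001, 0.729, 0.685, -0.001]
contact_force: [-6.0, -1.6, 5.8]
gripper_width: 0.322
grasp_force: 60.2
```

Emit:
{"method": "apply_moves", "body": {
  "targets": [
    {"translation": [0.015, 0, 0], "twist": 0, "hand": 0},
    {"translation": [0.015, 0, 0], "twist": 0, "hand": 0}
  ]
}}

```text
time: 7.45
tool_pos: [0.5224, 0.136, 0.0907]
tool_rot: [-0.001, 0.729, 0.685, -0.001]
contact_force: [-5.8, -1.4, 6.0]
gripper_width: 0.321
grasp_force: 60.2
```

Emit:
{"method": "apply_moves", "body": {
  "targets": [
    {"translation": [0.01, 0, 0], "twist": 0, "hand": 0},
    {"translation": [0.01, 0, 0], "twist": 0, "hand": 0}
  ]
}}

```text
time: 7.65
tool_pos: [0.5225, 0.138, 0.0907]
tool_rot: [-0.001, 0.729, 0.685, -0.001]
contact_force: [-6.3, -1.9, 6.2]
gripper_width: 0.315
grasp_force: 60.2
```

Emit:
{"method": "apply_moves", "body": {
  "targets": [
    {"translation": [0.01, 0, 0], "twist": 0, "hand": 0},
    {"translation": [0.01, 0, 0], "twist": 0, "hand": 0}
  ]
}}

```text
time: 7.85
tool_pos: [0.5226, 0.14, 0.0907]
tool_rot: [-0.001, 0.729, 0.685, -0.001]
contact_force: [-6.1, -2.1, 5.9]
gripper_width: 0.32
grasp_force: 60.2
```

Emit:
{"method": "apply_moves", "body": {
  "targets": [
    {"translation": [0.01, 0, 0], "twist": 0, "hand": 0},
    {"translation": [0.01, 0, 0], "twist": 0, "hand": 0}
  ]
}}

```text
time: 8.05
tool_pos: [0.5227, 0.142, 0.0907]
tool_rot: [-0.001, 0.729, 0.685, -0.001]
contact_force: [-6.0, -1.6, 5.1]
gripper_width: 0.32
grasp_force: 60.2
```

Emit:
{"method": "apply_moves", "body": {
  "targets": [
    {"translation": [0.01, 0, 0], "twist": 0, "hand": 0},
    {"translation": [0.01, 0, 0], "twist": 0, "hand": 0}
  ]
}}

```text
time: 8.25
tool_pos: [0.5228, 0.144, 0.0907]
tool_rot: [-0.001, 0.729, 0.685, -0.001]
contact_force: [-6.7, -1.7, 6.9]
gripper_width: 0.319
grasp_force: 60.2
```

Emit:
{"method": "apply_moves", "body": {
  "targets": [
    {"translation": [0.01, 0, 0], "twist": 0, "hand": 0}
  ]
}}

```text
time: 8.35
tool_pos: [0.5229, 0.145, 0.0907]
tool_rot: [-0.001, 0.729, 0.685, -0.001]
contact_force: [-6.7, -1.9, 5.5]
gripper_width: 0.316
grasp_force: 60.2
```

Emit:
{"method": "apply_moves", "body": {
  "targets": [
    {"translation": [0.01, 0, 0], "twist": 0, "hand": 0}
  ]
}}

```text
time: 8.45
tool_pos: [0.5229, 0.146, 0.0908]
tool_rot: [-0.001, 0.729, 0.685, -0.001]
contact_force: [-6.9, -0.9, 6.6]
gripper_width: 0.325
grasp_force: 60.2
```

Emit:
{"method": "apply_moves", "body": {
  "targets": [
    {"translation": [0.01, 0, 0], "twist": 0, "hand": 0}
  ]
}}

```text
time: 8.55
tool_pos: [0.523, 0.1466, 0.0908]
tool_rot: [-0.0, 0.729, 0.685, -0.002]
contact_force: [-6.9, -4.6, 6.8]
gripper_width: 0.321
grasp_force: 60.3
```

Emit:
{"method": "apply_moves", "body": {
  "targets": [
    {"translation": [0.01, 0, 0], "twist": 0, "hand": 0}
  ]
}}

```text
time: 8.65
tool_pos: [0.523, 0.1467, 0.0908]
tool_rot: [0.0, 0.728, 0.685, -0.003]
contact_force: [-7.2, -8.7, 7.7]
gripper_width: 0.322
grasp_force: 60.4
```

Emit:
{"method": "apply_moves", "body": {
  "targets": [
    {"translation": [0.01, 0, 0], "twist": 0, "hand": 0}
  ]
}}

```text
time: 8.75
tool_pos: [0.523, 0.1468, 0.0907]
tool_rot: [0.001, 0.728, 0.685, -0.004]
contact_force: [-7.7, -13.3, 8.8]
gripper_width: 0.317
grasp_force: 60.5
```

Left stop found at y≈0.1465, contact force about 13 N at most. Now the stroke to the right.

Emit:
{"method": "apply_moves", "body": {
  "targets": [
    {"translation": [-0.04, 0, 0], "twist": 0, "hand": 0},
    {"translation": [-0.08, 0, 0], "twist": 0, "hand": 0},
    {"translation": [-0.1, 0.001, 0], "twist": 0, "hand": 0}
  ]
}}

```text
time: 9.05
tool_pos: [0.522, 0.1277, 0.0907]
tool_rot: [-0.001, 0.729, 0.685, -0.001]
contact_force: [-5.0, 2.1, 4.7]
gripper_width: 0.32
grasp_force: 60.1
```

Emit:
{"method": "apply_moves", "body": {
  "targets": [
    {"translation": [-0.1, 0.001, 0], "twist": 0, "hand": 0},
    {"translation": [-0.1, 0.001, 0], "twist": 0, "hand": 0}
  ]
}}

```text
time: 9.25
tool_pos: [0.5209, 0.1075, 0.0908]
tool_rot: [-0.001, 0.729, 0.685, -0.001]
contact_force: [-5.6, 3.5, 5.4]
gripper_width: 0.32
grasp_force: 60.1
```

Emit:
{"method": "apply_moves", "body": {
  "targets": [
    {"translation": [-0.1, 0.001, 0], "twist": 0, "hand": 0},
    {"translation": [-0.05, 0, 0], "twist": 0, "hand": 0}
  ]
}}

```text
time: 9.45
tool_pos: [0.5201, 0.0921, 0.0908]
tool_rot: [-0.001, 0.729, 0.685, -0.001]
contact_force: [-5.1, 1.9, 4.9]
gripper_width: 0.319
grasp_force: 60.1
```

Emit:
{"method": "apply_moves", "body": {
  "targets": [
    {"translation": [-0.04, 0, 0], "twist": 0, "hand": 0}
  ]
}}

```text
time: 9.55
tool_pos: [0.5198, 0.0883, 0.0907]
tool_rot: [-0.001, 0.729, 0.685, -0.001]
contact_force: [-5.0, 1.3, 4.4]
gripper_width: 0.319
grasp_force: 60.1
```

Emit:
{"method": "apply_moves", "body": {
  "targets": [
    {"translation": [-0.03, 0, 0], "twist": 0, "hand": 0}
  ]
}}

```text
time: 9.65
tool_pos: [0.5197, 0.0854, 0.0907]
tool_rot: [-0.001, 0.729, 0.685, -0.001]
contact_force: [-5.0, 2.0, 5.2]
gripper_width: 0.323
grasp_force: 60.1
```

Emit:
{"method": "apply_moves", "body": {
  "targets": [
    {"translation": [-0.03, 0, 0], "twist": 0, "hand": 0}
  ]
}}

```text
time: 9.75
tool_pos: [0.5196, 0.0826, 0.0908]
tool_rot: [-0.001, 0.729, 0.685, -0.0]
contact_force: [-5.4, 1.6, 4.9]
gripper_width: 0.319
grasp_force: 60.1
```

Emit:
{"method": "apply_moves", "body": {
  "targets": [
    {"translation": [-0.03, 0, 0], "twist": 0, "hand": 0}
  ]
}}

```text
time: 9.85
tool_pos: [0.5194, 0.0796, 0.0907]
tool_rot: [-0.001, 0.729, 0.685, -0.0]
contact_force: [-4.6, 2.6, 5.5]
gripper_width: 0.317
grasp_force: 60.1
```

Emit:
{"method": "apply_moves", "body": {
  "targets": [
    {"translation": [-0.03, 0.001, 0], "twist": 0, "hand": 0}
  ]
}}

```text
time: 9.95
tool_pos: [0.5193, 0.0766, 0.0907]
tool_rot: [-0.001, 0.729, 0.685, -0.001]
contact_force: [-4.7, 2.4, 5.3]
gripper_width: 0.322
grasp_force: 60.1
```

Emit:
{"method": "apply_moves", "body": {
  "targets": [
    {"translation": [-0.03, 0, 0], "twist": 0, "hand": 0}
  ]
}}

```text
time: 10.05
tool_pos: [0.5191, 0.0736, 0.0907]
tool_rot: [-0.001, 0.729, 0.685, -0.001]
contact_force: [-6.1, 1.1, 4.6]
gripper_width: 0.317
grasp_force: 60.1
```

Emit:
{"method": "apply_moves", "body": {
  "targets": [
    {"translation": [-0.03, 0, 0], "twist": 0, "hand": 0}
  ]
}}

```text
time: 10.15
tool_pos: [0.519, 0.0706, 0.0908]
tool_rot: [-0.001, 0.729, 0.685, -0.001]
contact_force: [-5.2, 1.2, 5.0]
gripper_width: 0.317
grasp_force: 60.1
```

Emit:
{"method": "apply_moves", "body": {
  "targets": [
    {"translation": [-0.03, 0, 0], "twist": 0, "hand": 0}
  ]
}}

```text
time: 10.25
tool_pos: [0.5188, 0.0676, 0.0907]
tool_rot: [-0.001, 0.729, 0.685, -0.0]
contact_force: [-5.0, 2.0, 5.3]
gripper_width: 0.319
grasp_force: 60.1
```

Emit:
{"method": "apply_moves", "body": {
  "targets": [
    {"translation": [-0.03, 0.001, 0], "twist": 0, "hand": 0}
  ]
}}

```text
time: 10.35
tool_pos: [0.5186, 0.0647, 0.0907]
tool_rot: [-0.001, 0.729, 0.685, -0.0]
contact_force: [-5.3, 3.4, 5.6]
gripper_width: 0.322
grasp_force: 60.1
```

Emit:
{"method": "apply_moves", "body": {
  "targets": [
    {"translation": [-0.03, 0, 0], "twist": 0, "hand": 0}
  ]
}}

```text
time: 10.45
tool_pos: [0.5185, 0.062, 0.0907]
tool_rot: [-0.001, 0.729, 0.685, -0.0]
contact_force: [-4.5, 4.9, 4.7]
gripper_width: 0.315
grasp_force: 60.1
```

Emit:
{"method": "apply_moves", "body": {
  "targets": [
    {"translation": [-0.03, 0, 0], "twist": 0, "hand": 0}
  ]
}}

```text
time: 10.55
tool_pos: [0.5184, 0.0595, 0.0908]
tool_rot: [-0.002, 0.729, 0.685, 0.0]
contact_force: [-3.8, 6.8, 5.0]
gripper_width: 0.317
grasp_force: 60.1
```

Emit:
{"method": "apply_moves", "body": {
  "targets": [
    {"translation": [-0.03, 0, 0], "twist": 0, "hand": 0}
  ]
}}

```text
time: 10.65
tool_pos: [0.5182, 0.057, 0.0908]
tool_rot: [-0.002, 0.729, 0.685, 0.001]
contact_force: [-3.7, 8.8, 5.0]
gripper_width: 0.32
grasp_force: 60.1
```

Emit:
{"method": "apply_moves", "body": {
  "targets": [
    {"translation": [-0.03, 0.001, 0], "twist": 0, "hand": 0}
  ]
}}

```text
time: 10.75
tool_pos: [0.5181, 0.0543, 0.0908]
tool_rot: [-0.002, 0.729, 0.685, 0.001]
contact_force: [-4.4, 10.9, 5.0]
gripper_width: 0.318
grasp_force: 60.1
```

Emit:
{"method": "apply_moves", "body": {
  "targets": [
    {"translation": [-0.03, 0, 0], "twist": 0, "hand": 0}
  ]
}}

```text
time: 10.85
tool_pos: [0.518, 0.0515, 0.0908]
tool_rot: [-0.002, 0.729, 0.685, 0.001]
contact_force: [-4.1, 10.9, 6.3]
gripper_width: 0.317
grasp_force: 60.1
```

Emit:
{"method": "apply_moves", "body": {
  "targets": [
    {"translation": [-0.03, 0, 0], "twist": 0, "hand": 0}
  ]
}}

```text
time: 10.95
tool_pos: [0.5178, 0.0485, 0.0908]
tool_rot: [-0.002, 0.729, 0.685, 0.001]
contact_force: [-4.4, 9.5, 4.7]
gripper_width: 0.324
grasp_force: 60.1
```

Emit:
{"method": "apply_moves", "body": {
  "targets": [
    {"translation": [-0.03, 0, 0], "twist": 0, "hand": 0}
  ]
}}

```text
time: 11.05
tool_pos: [0.5176, 0.0455, 0.0908]
tool_rot: [-0.002, 0.729, 0.685, 0.001]
contact_force: [-3.2, 9.7, 4.5]
gripper_width: 0.321
grasp_force: 60.1
```

Emit:
{"method": "apply_moves", "body": {
  "targets": [
    {"translation": [-0.03, 0.001, 0], "twist": 0, "hand": 0}
  ]
}}

```text
time: 11.15
tool_pos: [0.5175, 0.0423, 0.0908]
tool_rot: [-0.002, 0.729, 0.685, 0.001]
contact_force: [-4.8, 10.7, 5.4]
gripper_width: 0.318
grasp_force: 60.0
```

Emit:
{"method": "apply_moves", "body": {
  "targets": [
    {"translation": [-0.03, 0, 0], "twist": 0, "hand": 0}
  ]
}}

```text
time: 11.25
tool_pos: [0.5173, 0.0391, 0.0908]
tool_rot: [-0.002, 0.729, 0.685, 0.001]
contact_force: [-3.9, 7.0, 5.3]
gripper_width: 0.318
grasp_force: 60.0
```

Emit:
{"method": "apply_moves", "body": {
  "targets": [
    {"translation": [-0.03, 0.001, 0], "twist": 0, "hand": 0}
  ]
}}

```text
time: 11.35
tool_pos: [0.5171, 0.0356, 0.0908]
tool_rot: [-0.002, 0.729, 0.685, 0.0]
contact_force: [-4.4, 4.7, 5.6]
gripper_width: 0.317
grasp_force: 60.1
```

Emit:
{"method": "apply_moves", "body": {
  "targets": [
    {"translation": [-0.03, 0, 0], "twist": 0, "hand": 0}
  ]
}}

```text
time: 11.45
tool_pos: [0.517, 0.0322, 0.0908]
tool_rot: [-0.001, 0.729, 0.685, -0.0]
contact_force: [-5.0, 2.9, 4.8]
gripper_width: 0.322
grasp_force: 60.1
```

Emit:
{"method": "apply_moves", "body": {
  "targets": [
    {"translation": [-0.03, 0, 0], "twist": 0, "hand": 0}
  ]
}}

```text
time: 11.55
tool_pos: [0.5168, 0.0288, 0.0907]
tool_rot: [-0.001, 0.729, 0.685, -0.0]
contact_force: [-4.8, 2.2, 5.0]
gripper_width: 0.319
grasp_force: 60.1
```

Emit:
{"method": "apply_moves", "body": {
  "targets": [
    {"translation": [-0.03, 0, 0], "twist": 0, "hand": 0}
  ]
}}

```text
time: 11.65
tool_pos: [0.5166, 0.0257, 0.0908]
tool_rot: [-0.001, 0.729, 0.685, -0.0]
contact_force: [-4.8, 1.1, 4.8]
gripper_width: 0.32
grasp_force: 60.1
```

Emit:
{"method": "apply_moves", "body": {
  "targets": [
    {"translation": [-0.05, 0, 0], "twist": 0, "hand": 0},
    {"translation": [-0.05, 0.001, 0], "twist": 0, "hand": 0}
  ]
}}

```text
time: 11.85
tool_pos: [0.5161, 0.0155, 0.0907]
tool_rot: [-0.001, 0.729, 0.685, -0.0]
contact_force: [-5.2, 2.7, 6.1]
gripper_width: 0.319
grasp_force: 60.1
```

Emit:
{"method": "apply_moves", "body": {
  "targets": [
    {"translation": [-0.05, 0, 0], "twist": 0, "hand": 0}
  ]
}}

```text
time: 11.95
tool_pos: [0.5158, 0.0105, 0.0907]
tool_rot: [-0.001, 0.729, 0.685, -0.0]
contact_force: [-4.1, 2.9, 4.7]
gripper_width: 0.321
grasp_force: 60.1
```

Emit:
{"method": "apply_moves", "body": {
  "targets": [
    {"translation": [-0.05, 0.001, 0], "twist": 0, "hand": 0}
  ]
}}

```text
time: 12.05
tool_pos: [0.5156, 0.0056, 0.0907]
tool_rot: [-0.001, 0.729, 0.685, -0.0]
contact_force: [-4.4, 2.4, 6.0]
gripper_width: 0.321
grasp_force: 60.1
```

Emit:
{"method": "apply_moves", "body": {
  "targets": [
    {"translation": [-0.05, 0, 0], "twist": 0, "hand": 0}
  ]
}}

```text
time: 12.15
tool_pos: [0.5153, 0.0007, 0.0908]
tool_rot: [-0.001, 0.729, 0.685, -0.0]
contact_force: [-4.4, 3.5, 5.0]
gripper_width: 0.318
grasp_force: 60.1
```

Emit:
{"method": "apply_moves", "body": {
  "targets": [
    {"translation": [-0.05, 0.001, 0], "twist": 0, "hand": 0}
  ]
}}

```text
time: 12.25
tool_pos: [0.515, -0.0042, 0.0907]
tool_rot: [-0.001, 0.729, 0.685, -0.0]
contact_force: [-4.7, 3.8, 5.6]
gripper_width: 0.323
grasp_force: 60.1
```

Emit:
{"method": "apply_moves", "body": {
  "targets": [
    {"translation": [-0.05, 0, 0], "twist": 0, "hand": 0}
  ]
}}

```text
time: 12.35
tool_pos: [0.5148, -0.0092, 0.0908]
tool_rot: [-0.001, 0.729, 0.685, -0.0]
contact_force: [-5.0, 3.0, 6.3]
gripper_width: 0.323
grasp_force: 60.1
```

Emit:
{"method": "apply_moves", "body": {
  "targets": [
    {"translation": [-0.05, 0.001, 0], "twist": 0, "hand": 0}
  ]
}}

```text
time: 12.45
tool_pos: [0.5146, -0.0142, 0.0908]
tool_rot: [-0.001, 0.729, 0.685, -0.0]
contact_force: [-4.7, 2.9, 5.7]
gripper_width: 0.317
grasp_force: 60.1
```

Emit:
{"method": "apply_moves", "body": {
  "targets": [
    {"translation": [-0.05, 0, 0], "twist": 0, "hand": 0}
  ]
}}

```text
time: 12.55
tool_pos: [0.5143, -0.0194, 0.0907]
tool_rot: [-0.001, 0.729, 0.685, -0.0]
contact_force: [-4.6, 2.1, 5.4]
gripper_width: 0.32
grasp_force: 60.1
```

Emit:
{"method": "apply_moves", "body": {
  "targets": [
    {"translation": [-0.05, 0.001, 0], "twist": 0, "hand": 0}
  ]
}}

```text
time: 12.65
tool_pos: [0.514, -0.0245, 0.0908]
tool_rot: [-0.001, 0.729, 0.685, -0.0]
contact_force: [-5.3, 1.4, 5.9]
gripper_width: 0.321
grasp_force: 60.1
```

Emit:
{"method": "apply_moves", "body": {
  "targets": [
    {"translation": [-0.05, 0, 0], "twist": 0, "hand": 0}
  ]
}}

```text
time: 12.75
tool_pos: [0.5137, -0.0295, 0.0907]
tool_rot: [-0.001, 0.729, 0.685, -0.0]
contact_force: [-3.6, 2.3, 4.1]
gripper_width: 0.321
grasp_force: 60.1
```

Emit:
{"method": "apply_moves", "body": {
  "targets": [
    {"translation": [-0.05, 0.001, 0], "twist": 0, "hand": 0},
    {"translation": [-0.05, 0, 0], "twist": 0, "hand": 0}
  ]
}}

```text
time: 12.95
tool_pos: [0.5132, -0.0396, 0.0907]
tool_rot: [-0.001, 0.729, 0.685, -0.0]
contact_force: [-4.6, 2.5, 5.7]
gripper_width: 0.322
grasp_force: 60.1
```

Emit:
{"method": "apply_moves", "body": {
  "targets": [
    {"translation": [-0.05, 0.001, 0], "twist": 0, "hand": 0},
    {"translation": [-0.05, 0, 0], "twist": 0, "hand": 0}
  ]
}}

```text
time: 13.15
tool_pos: [0.5127, -0.0495, 0.0907]
tool_rot: [-0.001, 0.729, 0.685, -0.0]
contact_force: [-4.7, 1.2, 5.2]
gripper_width: 0.321
grasp_force: 60.1
```

Emit:
{"method": "apply_moves", "body": {
  "targets": [
    {"translation": [-0.05, 0.001, 0], "twist": 0, "hand": 0},
    {"translation": [-0.05, 0, 0], "twist": 0, "hand": 0}
  ]
}}

```text
time: 13.35
tool_pos: [0.5122, -0.0595, 0.0907]
tool_rot: [-0.001, 0.729, 0.685, -0.0]
contact_force: [-4.0, 2.8, 5.2]
gripper_width: 0.315
grasp_force: 60.1
```

Emit:
{"method": "apply_moves", "body": {
  "targets": [
    {"translation": [-0.05, 0.001, 0], "twist": 0, "hand": 0},
    {"translation": [-0.05, 0, 0], "twist": 0, "hand": 0}
  ]
}}

```text
time: 13.55
tool_pos: [0.5116, -0.0695, 0.0907]
tool_rot: [-0.001, 0.729, 0.685, -0.0]
contact_force: [-3.8, 2.3, 5.4]
gripper_width: 0.32
grasp_force: 60.2
```

Emit:
{"method": "apply_moves", "body": {
  "targets": [
    {"translation": [-0.05, 0.001, 0], "twist": 0, "hand": 0},
    {"translation": [-0.05, 0, 0], "twist": 0, "hand": 0}
  ]
}}

```text
time: 13.75
tool_pos: [0.5111, -0.0795, 0.0907]
tool_rot: [-0.001, 0.729, 0.685, -0.0]
contact_force: [-3.6, 2.7, 4.9]
gripper_width: 0.317
grasp_force: 60.2
```

Emit:
{"method": "apply_moves", "body": {
  "targets": [
    {"translation": [-0.07, 0.001, 0], "twist": 0, "hand": 0},
    {"translation": [-0.07, 0, 0], "twist": 0, "hand": 0},
    {"translation": [-0.07, 0.001, 0], "twist": 0, "hand": 0},
    {"translation": [-0.05, 0, 0], "twist": 0, "hand": 0},
    {"translation": [-0.04, 0, 0], "twist": 0, "hand": 0},
    {"translation": [-0.03, 0, 0], "twist": 0, "hand": 0},
    {"translation": [-0.02, 0, 0], "twist": 0, "hand": 0}
  ]
}}

```text
time: 14.45
tool_pos: [0.5093, -0.1147, 0.0907]
tool_rot: [-0.0, 0.729, 0.685, -0.0]
contact_force: [-3.3, 1.8, 5.3]
gripper_width: 0.317
grasp_force: 60.1
```

Emit:
{"method": "apply_moves", "body": {
  "targets": [
    {"translation": [-0.01, 0, 0], "twist": 0, "hand": 0},
    {"translation": [-0.01, 0, 0], "twist": 0, "hand": 0}
  ]
}}

```text
time: 14.65
tool_pos: [0.5092, -0.1165, 0.0907]
tool_rot: [-0.0, 0.729, 0.685, -0.0]
contact_force: [-2.9, 2.1, 4.7]
gripper_width: 0.322
grasp_force: 60.1
```

Emit:
{"method": "apply_moves", "body": {
  "targets": [
    {"translation": [-0.01, 0, 0], "twist": 0, "hand": 0},
    {"translation": [-0.01, 0, 0], "twist": 0, "hand": 0}
  ]
}}

```text
time: 14.85
tool_pos: [0.5091, -0.1185, 0.0908]
tool_rot: [-0.0, 0.729, 0.685, -0.0]
contact_force: [-3.8, 2.2, 4.7]
gripper_width: 0.324
grasp_force: 60.1
```

Emit:
{"method": "apply_moves", "body": {
  "targets": [
    {"translation": [-0.01, 0, 0], "twist": 0, "hand": 0}
  ]
}}

```text
time: 14.95
tool_pos: [0.509, -0.1195, 0.0907]
tool_rot: [-0.0, 0.729, 0.685, -0.0]
contact_force: [-3.8, 2.4, 4.4]
gripper_width: 0.316
grasp_force: 60.1
```

Emit:
{"method": "apply_moves", "body": {
  "targets": [
    {"translation": [-0.01, 0, 0], "twist": 0, "hand": 0}
  ]
}}

```text
time: 15.05
tool_pos: [0.509, -0.1205, 0.0908]
tool_rot: [-0.0, 0.729, 0.685, -0.0]
contact_force: [-3.7, 1.4, 4.7]
gripper_width: 0.319
grasp_force: 60.1
```

Emit:
{"method": "apply_moves", "body": {
  "targets": [
    {"translation": [-0.01, 0, 0], "twist": 0, "hand": 0}
  ]
}}

```text
time: 15.15
tool_pos: [0.5089, -0.1215, 0.0907]
tool_rot: [-0.0, 0.729, 0.685, -0.0]
contact_force: [-3.5, 1.5, 5.4]
gripper_width: 0.322
grasp_force: 60.1
```

Emit:
{"method": "apply_moves", "body": {
  "targets": [
    {"translation": [-0.01, 0, 0], "twist": 0, "hand": 0}
  ]
}}

```text
time: 15.25
tool_pos: [0.5088, -0.1225, 0.0907]
tool_rot: [-0.0, 0.729, 0.685, -0.0]
contact_force: [-2.5, 2.2, 4.9]
gripper_width: 0.324
grasp_force: 60.1
```

Emit:
{"method": "apply_moves", "body": {
  "targets": [
    {"translation": [-0.01, 0, 0], "twist": 0, "hand": 0}
  ]
}}

```text
time: 15.35
tool_pos: [0.5088, -0.1232, 0.0907]
tool_rot: [-0.001, 0.729, 0.685, 0.0]
contact_force: [-3.4, 5.0, 6.1]
gripper_width: 0.321
grasp_force: 60.2
```

Emit:
{"method": "apply_moves", "body": {
  "targets": [
    {"translation": [-0.007, 0, 0], "twist": 0, "hand": 0},
    {"translation": [0, 0, 0], "twist": 0, "hand": 0}
  ]
}}

```text
time: 15.55
tool_pos: [0.5088, -0.1232, 0.0907]
tool_rot: [-0.001, 0.729, 0.685, 0.001]
contact_force: [-3.5, 6.0, 5.9]
gripper_width: 0.316
grasp_force: 60.2
```

Right stop touched at about 6 N, at y≈-0.1233. Now I'll go back towards the bad spot, sampling the drag from this side too.

Emit:
{"method": "apply_moves", "body": {
  "targets": [
    {"translation": [0.04, 0, 0], "twist": 0, "hand": 0},
    {"translation": [0.1, -0.001, 0], "twist": 0, "hand": 0},
    {"translation": [0.1, -0.001, 0], "twist": 0, "hand": 0},
    {"translation": [0.1, -0.001, 0], "twist": 0, "hand": 0},
    {"translation": [0.1, -0.001, 0], "twist": 0, "hand": 0},
    {"translation": [0.1, -0.001, 0], "twist": 0, "hand": 0},
    {"translation": [0.1, -0.001, 0], "twist": 0, "hand": 0},
    {"translation": [0.1, -0.001, 0], "twist": 0, "hand": 0}
  ]
}}

```text
time: 16.35
tool_pos: [0.5127, -0.0503, 0.0907]
tool_rot: [0.0, 0.729, 0.685, -0.001]
contact_force: [-4.3, -1.3, 5.9]
gripper_width: 0.319
grasp_force: 60.2
```

Emit:
{"method": "apply_moves", "body": {
  "targets": [
    {"translation": [0.1, -0.001, 0], "twist": 0, "hand": 0},
    {"translation": [0.1, -0.001, 0], "twist": 0, "hand": 0},
    {"translation": [0.1, -0.001, 0], "twist": 0, "hand": 0},
    {"translation": [0.1, -0.001, 0], "twist": 0, "hand": 0},
    {"translation": [0.1, -0.001, 0], "twist": 0, "hand": 0},
    {"translation": [0.1, -0.001, 0], "twist": 0, "hand": 0},
    {"translation": [0.05, -0.001, 0], "twist": 0, "hand": 0},
    {"translation": [0.03, 0, 0], "twist": 0, "hand": 0}
  ]
}}

```text
time: 17.15
tool_pos: [0.5162, 0.0178, 0.0907]
tool_rot: [-0.0, 0.729, 0.685, -0.001]
contact_force: [-5.8, -1.9, 7.1]
gripper_width: 0.322
grasp_force: 60.2
```

Emit:
{"method": "apply_moves", "body": {
  "targets": [
    {"translation": [0.03, 0, 0], "twist": 0, "hand": 0}
  ]
}}

```text
time: 17.25
tool_pos: [0.5163, 0.0206, 0.0907]
tool_rot: [-0.0, 0.729, 0.685, -0.001]
contact_force: [-5.6, -1.4, 6.6]
gripper_width: 0.32
grasp_force: 60.2
```

Emit:
{"method": "apply_moves", "body": {
  "targets": [
    {"translation": [0.03, 0, 0], "twist": 0, "hand": 0}
  ]
}}

```text
time: 17.35
tool_pos: [0.5165, 0.0236, 0.0907]
tool_rot: [-0.0, 0.729, 0.685, -0.001]
contact_force: [-4.9, -1.4, 7.0]
gripper_width: 0.322
grasp_force: 60.2
```

Emit:
{"method": "apply_moves", "body": {
  "targets": [
    {"translation": [0.03, -0.001, 0], "twist": 0, "hand": 0}
  ]
}}

```text
time: 17.45
tool_pos: [0.5166, 0.0265, 0.0907]
tool_rot: [-0.0, 0.729, 0.685, -0.001]
contact_force: [-5.4, -1.6, 7.1]
gripper_width: 0.322
grasp_force: 60.2
```

Emit:
{"method": "apply_moves", "body": {
  "targets": [
    {"translation": [0.03, 0, 0], "twist": 0, "hand": 0}
  ]
}}

```text
time: 17.55
tool_pos: [0.5168, 0.0295, 0.0907]
tool_rot: [-0.0, 0.729, 0.685, -0.001]
contact_force: [-5.4, -1.7, 7.4]
gripper_width: 0.318
grasp_force: 60.2
```

Emit:
{"method": "apply_moves", "body": {
  "targets": [
    {"translation": [0.03, 0, 0], "twist": 0, "hand": 0}
  ]
}}

```text
time: 17.65
tool_pos: [0.517, 0.0323, 0.0908]
tool_rot: [0.0, 0.729, 0.685, -0.001]
contact_force: [-6.6, -2.9, 6.4]
gripper_width: 0.318
grasp_force: 60.3
```

Emit:
{"method": "apply_moves", "body": {
  "targets": [
    {"translation": [0.03, 0, 0], "twist": 0, "hand": 0}
  ]
}}

```text
time: 17.75
tool_pos: [0.5171, 0.0349, 0.0907]
tool_rot: [0.0, 0.729, 0.685, -0.002]
contact_force: [-6.8, -5.4, 7.7]
gripper_width: 0.319
grasp_force: 60.4
```

Emit:
{"method": "apply_moves", "body": {
  "targets": [
    {"translation": [0.03, 0, 0], "twist": 0, "hand": 0}
  ]
}}

```text
time: 17.85
tool_pos: [0.5172, 0.0374, 0.0908]
tool_rot: [0.001, 0.729, 0.685, -0.002]
contact_force: [-5.6, -7.7, 6.7]
gripper_width: 0.321
grasp_force: 60.4
```

Emit:
{"method": "apply_moves", "body": {
  "targets": [
    {"translation": [0.03, -0.001, 0], "twist": 0, "hand": 0}
  ]
}}

```text
time: 17.95
tool_pos: [0.5174, 0.0401, 0.0908]
tool_rot: [0.001, 0.729, 0.685, -0.002]
contact_force: [-5.9, -7.4, 6.8]
gripper_width: 0.314
grasp_force: 60.4
```

Emit:
{"method": "apply_moves", "body": {
  "targets": [
    {"translation": [0.03, 0, 0], "twist": 0, "hand": 0}
  ]
}}

```text
time: 18.05
tool_pos: [0.5175, 0.0426, 0.0908]
tool_rot: [0.001, 0.729, 0.685, -0.003]
contact_force: [-6.4, -9.7, 6.6]
gripper_width: 0.316
grasp_force: 60.4
```

Emit:
{"method": "apply_moves", "body": {
  "targets": [
    {"translation": [0.03, 0, 0], "twist": 0, "hand": 0}
  ]
}}

```text
time: 18.15
tool_pos: [0.5177, 0.0456, 0.0907]
tool_rot: [0.001, 0.729, 0.685, -0.003]
contact_force: [-6.1, -9.2, 7.5]
gripper_width: 0.318
grasp_force: 60.4
```

Emit:
{"method": "apply_moves", "body": {
  "targets": [
    {"translation": [0.015, 0, 0], "twist": 0, "hand": 0}
  ]
}}

```text
time: 18.25
tool_pos: [0.5177, 0.0475, 0.0908]
tool_rot: [0.001, 0.729, 0.685, -0.002]
contact_force: [-6.1, -7.7, 7.9]
gripper_width: 0.325
grasp_force: 60.5
```

Emit:
{"method": "apply_moves", "body": {
  "targets": [
    {"translation": [0, 0, 0], "twist": 0, "hand": 0}
  ]
}}

```text
time: 18.35
tool_pos: [0.5178, 0.0481, 0.0908]
tool_rot: [0.0, 0.729, 0.685, -0.002]
contact_force: [-6.3, -4.1, 7.4]
gripper_width: 0.319
grasp_force: 60.5
```

Emit:
{"method": "apply_moves", "body": {
  "targets": [
    {"translation": [0.004, 0, 0], "twist": 0, "hand": 0},
    {"translation": [0, 0, 0], "twist": 0, "hand": 0},
    {"translation": [0, 0, 0], "twist": 0, "hand": 0.5},
    {"translation": [0, 0, 0], "twist": 0, "hand": 0.8},
    {"translation": [0, 0, 0], "twist": 0, "hand": 0.9},
    {"translation": [0, 0, 0], "twist": 0, "hand": 0.9}
  ]
}}

```text
time: 18.95
tool_pos: [0.5184, 0.0496, 0.0901]
tool_rot: [-0.0, 0.729, 0.684, 0.0]
contact_force: [-1.1, -1.0, -0.2]
gripper_width: 0.899
grasp_force: 0.0
```

Emit:
{"method": "apply_moves", "body": {
  "targets": [
    {"translation": [0, 0, -0.1], "twist": 0, "hand": 0.9},
    {"translation": [0, 0, -0.3], "twist": 0, "hand": 0.9},
    {"translation": [0, 0, -0.4], "twist": 0, "hand": 0.9},
    {"translation": [0, 0, -0.4], "twist": 0, "hand": 0.9},
    {"translation": [0, 0, -0.3], "twist": 0, "hand": 0.9},
    {"translation": [0, 0, 0], "twist": 0, "hand": 0.9}
  ]
}}

```text
time: 19.55
tool_pos: [0.5213, 0.0494, 0.2476]
tool_rot: [0.004, 0.729, 0.685, 0.004]
contact_force: [-0.5, 0.4, -0.1]
gripper_width: 0.899
grasp_force: 0.0
```

Run:
```python
from h import *
s=state();print(s['time'],s['tool_pos'],s['contact_force'],s['gripper_width'])
snap('side','s2');w=snap('wrist','w2')
for c in('side','wrist'):
  for q in('grip','eraser','steel_ruler'):print(c,q,[(np.round(d['point'],3),round(d['score'],2)) for d in recognise(c,q)[:1]])
```

```text
19.55 [0.52128784 0.0494479  0.24759188] [-0.49091383  0.40118626 -0.07221185] 0.8991312776242985
side grip [(array([0.513, 0.07 , 0.061]), 0.88)]
side eraser [(array([0.385, 0.102, 0.029]), 0.66)]
side steel_ruler [(array([ 0.399, -0.064,  0.027]), 0.56)]
wrist grip [(array([0.521, 0.063, 0.058]), 0.97)]
wrist eraser [(array([0.389, 0.097, 0.03 ]), 0.86)]
wrist steel_ruler [(array([ 0.403, -0.028,  0.027]), 0.74)]
```

View pics/s2.png

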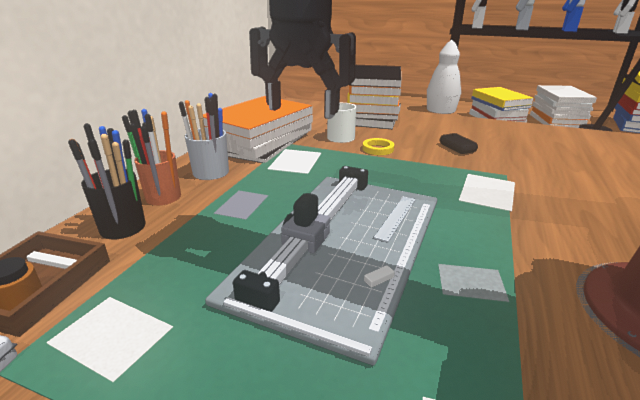

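The side view shows the head standing free on the rail at about (305,220). The eraser at (379,276) and the ruler at (395,218) have not moved, and the gripper is well clear.

```bash
python3 -c "from plant import *;print(job_done())"
```

```text
the job is handed in; nothing more can be done
None
```

I stroked the head from a light touch on the left stop (about 13 N) to one on the right (about 6 N), then left it released at its hardest drag, about 37 mm left of the rail's middle, with the eraser and ruler untouched; job handed in.

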